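# Load a hardwood blank into the hold-down cradle

### The arm

A 6-joint arm with a two-finger parallel gripper is mounted at the origin on a cart in front of the work surface, level with it; the furniture and walls round the work are solid. World frame = base frame: x ahead of the robot, y to its left, z up, the work surface at z = 0. Lengths are in m, angles in rad, forces in N, time in s.
With the tool pointing down it reaches from about 0.275 to 1 m from the base axis. Payload 8.4 kg.
Tool frame: the origin (TCP) lies between the finger pads; the fingertips stand 25 mm ahead of it and the grasp point (between the pads) lies 6 mm ahead of it; z points along the fingers, y is the line along which they close (so a half turn about z gives the same grasp; the last joint's range is limited). The gripper opens to 85 mm and grips with 20 to 120 N. Pads are 22 mm wide; open, the fingers measure 114 mm over their backs; the gripper's body (76 mm by 85 mm) begins 54 mm behind the grasp point. The pads swing forward as they close: fully open they stand 13 mm farther back than shut.
Start: joints at [-1.322, 0.353, 1.633, -0, 1.155, -0.002], TCP at [0.155, -0.605, 0.256] pointing down, gripper open.
Joint ranges: [-2.63, 2.63], [-0.92, 2.1], [0.06, 2.66], [-1.3, 4.44], [0, 2.69], [-3.02, 3.02]. Speed limits (rad/s): [2.22, 2.22, 2.79, 3.14, 3.14, 3.14].

### API

Orientations are given as a unit quaternion [x, y, z, w].
In Python, from plant import sensors, cams, order gives the robot as it stands.
- The arm moves only by the tool arm_command, never from a script. Its argument "series" is text: rows parted by semicolons, each of 6 numbers parted by spaces: the shift along the tool's x, y, z in cm, then the turn, a rotation vector about the tool's x, y, z in rad. A call has 1 to 5 rows; each row shifts and turns the commanded pose from where the row before left it, along the tool's axes as they then stand; what a row does not reach is not made up. A row lasts 1/8 s, in which the tool goes at most 62.5 mm and 10.7 degrees, less where a joint would pass 70% of its speed; a pose out of reach is approached as far as the arm can. A call is refused whole if a number of a shift passes 6.25 or a number of a turn 0.188, either way. A call with a gripper value outside its range is refused whole. "gripper" is the closure, from 0 (fully open) to 1 (shut), set as the call begins (left out, the last holds). The fingers move at their own pace and stop on an object; the grip force is fixed at half the most. Time passes only in rows, so rows that do not move let the fingers close. It gives the time, the measured TCP pose, the force, the opening and the grip force at its end, in the units of the state.
- sensors.get_obs(): the state, without advancing time (a new reading comes with each control period).
- cams.grab_frame(name): name is "side" or "top" or "wrist"; returns a dict with "pixels" (420x560x3 uint8, red, green, blue), "fx", "fy", "cx", "cy" (pixels), "R" (3x3) and "t" (3): a world point X has camera coordinates R X + t; the wrist camera has in their place "T_tool_cam" (4x4, takes a point from camera to tool coordinates, whose origin is the TCP and whose axes are the flange's). Camera axes: x right, y down, z forward; pixel columns grow to the right and rows downward; lengths in m; the calibration is good to about 2 mm. A picture is of the moment at which its call begins: read the wrist's pose just before it. There is no depth.
- order.sign_off(): hands the job in; it is judged then, once.
Trained networks look in a picture, given as the dict that the camera call returned (one of the last four; its "shot" number tells which), for a name from the list of things; names that differ only in an ending like _2 or _b are one class to them, and where a whole thing is asked for, a point or a joint stands for the part that bears it (a point fixed in the world has none). Each returns a list of dicts, best first, with "p" (0 to 1); they miss things now and then, are a little off and sometimes report something else, mostly with a low value. They report only what shows in the picture. A call takes as long as a camera call.
- cams.outline_of(picture, target): "pixels" (420x560 bool, what is visible of it) and "rect" ([left, top, right, bottom] in pixels, round what is visible of it).
The state is a dict: "time": time; "joints": joint angles; "qvel": joint speeds; "effort": joint torques, N m; "position": TCP position; "tcp_rot": TCP orientation; "contact_force": force on the tool from outside, world axes, zero at the start; "torque": the same for the moment, N m; "finger_gap": opening from 0.0 (shut) to 1.0 (fully open); "grip_force": force on a finger pad.
Only numpy, scipy, OpenCV 4.12 (cv2) and the standard library are available. Lean on these libraries where they do the work, as an engineer would, in place of code of your own. Each camera call takes 0.05 s, during which the arm holds its last target. There are 200 camera calls.

### The job

Load the middle-length of the three hardwood offcuts into the wooden cradle, ready for planing: hook one end under the metal lip at the cradle's far end, then lower the other end behind the near stop so that the offcut lies flat on the bed. Leave the other two offcuts where they are.

Things in the scene. Friction and masses are not known exactly. Their poses are not given: they have to be found in the camera images.
- blank: middle-length reddish-brown hardwood offcut: plain bar 45 wide, 170 long, 20 mm thick, about 0.12 kg, lying flat on the worktop, its length pointing roughly away from the robot. Origin: centre of its underside; x across its width, y along its length, z up. Grip it across the 45 mm width at mid-length; either end may go under the lip.
- long_offcut: bystander: a hardwood offcut like the blank but 50 wide, 230 long, 22 mm thick; too long for the cradle. Origin at the centre of its underside, y along its length
- short_offcut: bystander: a hardwood offcut 40 wide, 130 long, 30 mm thick. Origin at the centre of its underside, y along its length
- bed (a point): centre of the upper face of the bed (20 mm above the worktop) of the fixed light wooden cradle, 224x93 mm; x runs to its far, lip end (away from the robot, +-23 deg), y left, z up. Pocket: x -92 to 92, y -32 to 32 mm. Near stop at x=-92: 18 mm high, with side wings of that height to x=-64. Sides open from x=-64 to 64 for fingers. No springs or latch.
- lip (a point): middle of the free edge of the aluminium lip, on its underside: x=64, z=32 mm from bed, same axes. The 8 mm thick lip reaches 28 mm on to a wall at x=92; cheeks close its sides. The offcut goes in only tilted along its length, lip end lowest, by 8 to 20 deg: slide that end under the lip almost to the wall, then lower the other inside the stop; play 14 mm lengthwise, 20 sideways.

How it is judged:
At the end, for the whole second after the job is handed in: The middle-length offcut lies at rest flat on the cradle's bed (underside within 5 mm of the bed at its centre, tilt under 0.06 rad), in the pocket with one end under the lip and the other behind the stop (its centre within 14 mm lengthwise and 20 mm sideways of the bed's centre) (x of blank in the frame of bed between -0.014 and 0.014 m and y of blank in the frame of bed between -0.02 and 0.02 m and z of blank in the frame of bed between -0.005 and 0.005 m and angle between blank's own z axis and vertical below 0.06 rad and linear speed of blank below 0.02 m/s); the robot touches nothing.
It fails at once if the long offcut is moved by more than 30 mm (distance of long_offcut from where it was at the start of the episode above 0.03 m).
It fails at once if the short offcut is moved by more than 30 mm (distance of short_offcut from where it was at the start of the episode above 0.03 m).
It also fails if it takes over 38 s, if anything falls off the work surface, if the arm or the gripper's body presses on something with over 40 N, if the wrist force passes 120 N, or if a joint passes its speed limit or range.

## Working session

There is one attempt and no reset: what is moved stays moved. The work goes in short steps, Python scripts to look and compute and a tool call to move; the robot and the scene stay as the last step left them, time stands still between calls to the robot, and variables do not carry over. Pictures are saved under pics/ and viewed, at most 10 in all, crops included, and the job is handed in when it is done.

Besides the shell and the picture viewer there is one more tool, called after "Call:" in YAML: its name, and indented under it one key for each argument. arm_command: Moves the arm, as the interface text tells. Its arguments: {"type":"object","properties":{"series":{"type":"string"},"gripper":{"type":"number"}},"required":["series"]}

```bash
mkdir -p pics; ls
cat > h.py <<'E'
import numpy as np, cv2
from plant import sensors, cams, order
from scipy.spatial.transform import Rotation as Ro
def cam_pose(f,obs=None):
    if 'R' in f: return np.array(f['R']),np.array(f['t'])
    T=np.array(f['T_tool_cam']); W=np.eye(4); W[:3,:3]=Ro.from_quat(obs['tcp_rot']).as_matrix(); W[:3,3]=obs['position']
    M=np.linalg.inv(W@T); return M[:3,:3],M[:3,3]
def ray(f,uv,z,obs=None):
    R,t=cam_pose(f,obs); uv=np.atleast_2d(uv).astype(float)
    d=np.c_[(uv[:,0]-f['cx'])/f['fx'],(uv[:,1]-f['cy'])/f['fy'],np.ones(len(uv))]@R
    c=-R.T@t; return c+d*((z-c[2])/d[:,2])[:,None]
def save(f,n): cv2.imwrite('pics/'+n,f['pixels'][:,:,::-1])
E
python3 - <<'E'
from h import *
fs={}
for n in ['top','side']:
    f=cams.grab_frame(n); save(f,n+'0.png'); fs[n]=f
    R,t=cam_pose(f); print(n,(-R.T@t).round(3),R[2].round(2),f['fx'])
    for k,z in [('blank',.02),('long_offcut',.022),('short_offcut',.03),('bed',.02),('lip',.06)]:
        for r in cams.outline_of(f,k)[:2]:
            m=r['pixels'].astype(np.uint8); print(k,round(r['p'],2),r['rect'],m.sum())
            if m.sum()>30:
                c=max(cv2.findContours(m,0,2)[0],key=len); 
                P=ray(f,c[:,0,:],z)[:,:2]*1000
                q=cv2.minAreaRect(P.astype(np.float32)); print('   ',np.round(q[0]),np.round(q[1]),round(q[2],1), cv2.boxPoints(q).round().tolist())
print(sensors.get_obs()['time'])
E
cd pics; python3 -c "
import cv2,numpy as np
"
```

```text
pics
top [ 0.511 -0.078  0.958] [ 0.05  0.01 -1.  ] 409.6203600896592
blank 0.55 [395.5, 186.5, 424.6, 261.8] 1631
    [ 543. -365.] [170.  51.] 7.3 [[455.0, -351.0], [462.0, -401.0], [630.0, -379.0], [624.0, -329.0]]
long_offcut 0.81 [341.5, 156.7, 370.3, 259.0] 2338
    [ 578. -243.] [227.  57.] 0.1 [[464.0, -215.0], [464.0, -272.0], [692.0, -272.0], [692.0, -215.0]]
short_offcut 0.76 [284.5, 209.8, 307.3, 269.0] 976
    [ 501. -106.] [129.  41.] 5.1 [[435.0, -92.0], [439.0, -133.0], [567.0, -121.0], [563.0, -80.0]]
bed 0.68 [121.8, 162.2, 185.3, 263.6] 4310
    [557. 228.] [112. 230.] 79.4 [[434.0, 195.0], [660.0, 152.0], [681.0, 262.0], [454.0, 304.0]]
lip 0.95 [118.6, 162.1, 185.3, 268.7] 4439
    [556. 213.] [108. 223.] 81.5 [[437.0, 176.0], [658.0, 143.0], [674.0, 250.0], [453.0, 283.0]]
side [0.068 0.673 0.863] [ 0.42 -0.6  -0.68] 471.3658835223367
blank 0.93 [306.5, 147.9, 365.7, 177.7] 779
    [ 540. -349.] [174.  69.] 5.4 [[450.0, -323.0], [457.0, -392.0], [630.0, -376.0], [624.0, -307.0]]
long_offcut 0.64 [266.7, 159.8, 345.1, 199.8] 1358
    [ 573. -231.] [ 77. 241.] 87.6 [[451.0, -265.0], [691.0, -275.0], [695.0, -198.0], [454.0, -188.0]]
short_offcut 0.88 [278.2, 202.3, 326.7, 233.9] 958
    [494. -88.] [140.  72.] 8.9 [[419.0, -63.0], [430.0, -134.0], [569.0, -112.0], [558.0, -42.0]]
bed 0.87 [152.2, 246.0, 256.0, 342.0] 4496
    [567. 223.] [118. 270.] 75.4 [[422.0, 200.0], [683.0, 132.0], [713.0, 246.0], [451.0, 314.0]]
lip 0.96 [154.6, 244.0, 256.5, 340.6] 4405
    [543. 242.] [110. 254.] 77.8 [[407.0, 214.0], [655.0, 161.0], [679.0, 269.0], [431.0, 322.0]]
0.6
```

View pics/top0.png

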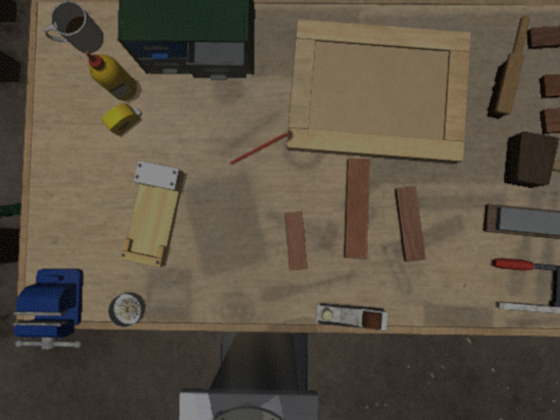

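Run:
```python
from h import *
o=sensors.get_obs(); print({k:np.round(v,3).tolist() for k,v in o.items()})
im=cv2.imread('pics/top0.png')[140:290,100:200]; cv2.imwrite('pics/crad.png',cv2.resize(im,None,fx=4,fy=4,interpolation=2))
```

```text
{'time': 0.6, 'joints': [-1.322, 0.353, 1.633, 0.0, 1.155, -0.002], 'qvel': [0.002, 0.001, -0.001, 0.001, -0.0, 0.001], 'effort': [-0.0, -60.487, -34.231, 0.0, 0.001, -0.0], 'position': [0.155, -0.605, 0.256], 'tcp_rot': [0.992, 0.125, 0.0, 0.0], 'contact_force': [0.727, 0.019, 0.127], 'torque': [0.015, -0.046, 0.017], 'grip_force': 0.0, 'finger_gap': 1.0}
```

View pics/crad.png

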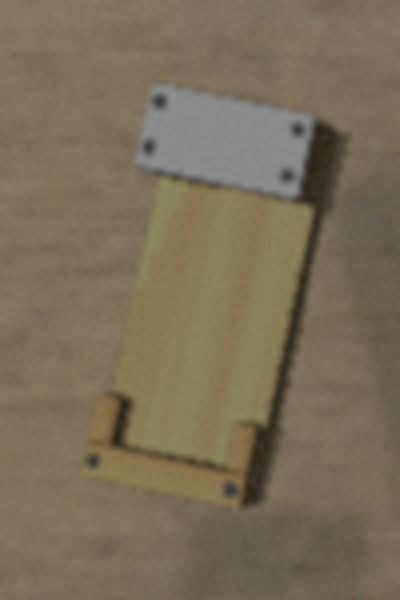

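Call:
arm_command:
  series: "5.4 -1.7 0 0 0 0.025;5.4 -1.7 0 0 0 0.025;5.4 -1.7 0 0 0 0.025;5.4 -1.7 0 0 0 0.025;5.4 -1.7 0 0 0 0.025"
  gripper: 0

```text
time: 1.23
position: [0.4041, -0.4674, 0.2565]
tcp_rot: [0.998, 0.062, 0.0, 0.0]
contact_force: [1.2, -0.7, -0.5]
finger_gap: 0.999
grip_force: 0.0
```

```bash
cat >> h.py <<'E'
def togo(p,R):  # deltas in tool axes
    o=sensors.get_obs(); C=Ro.from_quat(o['tcp_rot']); 
    d=np.array(p)-o['position']
    print('t',round(o['time'],2),'pos',np.round(o['position'],4),'shift cm',(C.inv().apply(d)*100).round(2),'rot',(C.inv()*R).as_rotvec().round(3),'F',np.round(o['contact_force'],1),'gap',round(o['finger_gap'],3))
def down(yaw,pitch=0): # tool x at yaw, tool z down; pitch>0 tips tool-x downwards
    c,s=np.cos(yaw),np.sin(yaw)
    B=np.array([[c,s,0],[s,-c,0],[0,0,-1]]).T
    return Ro.from_matrix(B)*Ro.from_rotvec([0,-pitch,0])
E
python3 - <<'E'
from h import *
from scipy.optimize import least_squares
togo([.543,-.365,.2],down(.127))
# cradle fit from top picture
f=cams.grab_frame('top'); R,t=cam_pose(f)
pts=[([112,46.5,40],(150,85)),([112,-46.5,40],(317,117)),([64,-46.5,40],(302,200)),([64,46.5,40],(134,163)),([-112,46.5,18],(82,467)),([-112,-46.5,18],(238,505))]
B=np.array([p[0] for p in pts])/1000.; uv=np.array([p[1] for p in pts])/4.+[100,140]
def pr(v,B=B):
    c,s=np.cos(v[2]),np.sin(v[2]); X=np.c_[v[0]+c*B[:,0]-s*B[:,1],v[1]+s*B[:,0]+c*B[:,1],B[:,2]+.02]@R.T+t
    return np.c_[X[:,0]/X[:,2]*f['fx']+f['cx'],X[:,1]/X[:,2]*f['fy']+f['cy']]
r=least_squares(lambda v:(pr(v)-uv).ravel(),[.56,.22,-.2]); print(r.x,r.fun.reshape(-1,2).round(1))
E
```

```text
t 1.23 pos [ 0.4041 -0.4674  0.2565] shift cm [15.06 -8.43  5.65] rot [ 0.    -0.    -0.002] F [ 1.2 -0.7 -0.5] gap 0.999
[ 0.55535926  0.22287478 -0.1957805 ] [[ 1.1 -1.4]
 [ 0.1 -0.8]
 [-0.9 -0.5]
 [ 0.2  0.2]
 [-0.9  1.6]
 [ 0.4  0.8]]
```

Call:
arm_command:
  series: "5 -2.8 1.5 0 0 0;5 -2.8 1.5 0 0 0;4.6 -2.8 1 0 0 0;0 0 0 0 0 0"

```text
time: 1.78
position: [0.5389, -0.3642, 0.2152]
tcp_rot: [0.998, 0.065, -0.0, -0.001]
contact_force: [0.3, 0.6, -0.4]
finger_gap: 1.002
grip_force: 0.0
```

Run:
```python
from h import *
togo([.543,-.365,.05],down(.127))
o=sensors.get_obs(); f=cams.grab_frame('wrist'); save(f,'w1.png'); R,t=cam_pose(f,o); print((-R.T@t).round(3),R[2].round(2))
for r in cams.outline_of(f,'blank')[:2]:
    m=r['pixels'].astype(np.uint8); print(r['p'],r['rect'])
    c=max(cv2.findContours(m,0,2)[0],key=len); q=cv2.minAreaRect((ray(f,c[:,0,:],.02,o)[:,:2]*1000).astype(np.float32)); print(np.round(q[0],1),np.round(q[1],1),q[2])
```

```text
t 1.77 pos [ 0.5389 -0.3642  0.2152] shift cm [ 0.4   0.16 16.52] rot [-0.001  0.     0.003] F [ 0.3  0.6 -0.4] gap 1.002
[ 0.604 -0.356  0.332] [-0.26 -0.03 -0.97]
0.77 [257.5, 108.4, 308.7, 270.2]
[ 543.1 -367.2] [170.3  45.2] 7.1799187660217285
```

View pics/w1.png

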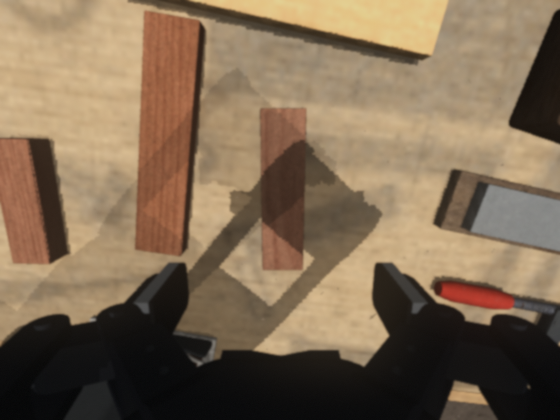

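Call:
arm_command:
  series: "0.38 0.35 5 0 0 0.003;0 0 5 0 0 0;0 0 4 0 0 0;0 0 2.5 0 0 0;0 0 0 0 0 0"

```text
time: 2.5
position: [0.5388, -0.3703, 0.0498]
tcp_rot: [0.998, 0.061, -0.001, -0.001]
contact_force: [0.4, 0.3, 0.6]
finger_gap: 1.0
grip_force: 0.0
```

Run:
```python
from h import *
togo([.5431,-.3672,.028],down(.1253))
```

```text
t 2.5 pos [ 0.5388 -0.3703  0.0498] shift cm [ 0.47 -0.25  2.17] rot [-0.002  0.003 -0.004] F [0.4 0.3 0.6] gap 1.0
```

Call:
arm_command:
  series: "0.3 -0.2 1.0 0 0 0;0 0 1.1 0 0 0;0 0 0 0 0 0"

```text
time: 2.88
position: [0.5435, -0.3672, 0.0299]
tcp_rot: [0.998, 0.061, -0.0, -0.0]
contact_force: [0.5, 0.5, 0.8]
finger_gap: 1.001
grip_force: 0.0
```

Run:
```python
from h import *
togo([.5431,-.3672,.028],down(.1253))
o=sensors.get_obs(); f=cams.grab_frame('wrist'); save(f,'w2.png')
for r in cams.outline_of(f,'blank')[:1]:
    m=r['pixels'].astype(np.uint8); print(r['p'],r['rect'])
    c=max(cv2.findContours(m,0,2)[0],key=len); q=cv2.minAreaRect((ray(f,c[:,0,:],.02,o)[:,:2]*1000).astype(np.float32)); print(np.round(q[0],1),np.round(q[1],1),q[2])
togo([.5431,-.3672,.028],down(.1253))
```

```text
t 2.88 pos [ 0.5435 -0.3672  0.0299] shift cm [-0.04 -0.    0.19] rot [-0.001  0.001 -0.002] F [0.5 0.5 0.8] gap 1.001
0.86 [216.5, 81.8, 336.3, 353.3]
[ 566.5 -363.8] [123.2  45.1] 7.246273517608643
t 2.98 pos [ 0.5439 -0.3674  0.0305] shift cm [-0.08 -0.03  0.25] rot [ 0.    -0.    -0.002] F [-1.  -0.4 -0.6] gap 1.002
```

View pics/w2.png

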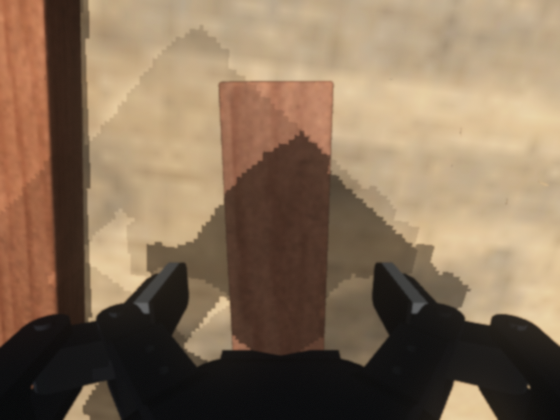

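Call:
arm_command:
  series: "0 0 0.2 0 0 0;0 0 0 0 0 0;0 0 0 0 0 0;0 0 0 0 0 0;0 0 0 0 0 0"
  gripper: 1

```text
time: 3.6
position: [0.5441, -0.3675, 0.0287]
tcp_rot: [0.998, 0.061, 0.0, 0.0]
contact_force: [-0.9, 0.4, 5.7]
finger_gap: 0.51
grip_force: 62.6
```

Call:
arm_command:
  series: "0 0 0 0 0 0;0 0 0 0 0 0;0 0 0 0 0 0"

```text
time: 3.98
position: [0.5441, -0.3675, 0.0287]
tcp_rot: [0.998, 0.061, 0.0, 0.0]
contact_force: [0.3, 1.6, 5.1]
finger_gap: 0.514
grip_force: 62.6
```

Call:
arm_command:
  series: "0 0 -3 0 0 0;0 0 -4 0 0 0;0 0 -5 0 0 0;0 0 -3 0 0 0;0 0 0 0 0 0"

```text
time: 4.6
position: [0.5449, -0.3681, 0.1805]
tcp_rot: [0.998, 0.061, 0.002, 0.001]
contact_force: [-0.3, -0.0, -1.6]
finger_gap: 0.512
grip_force: 62.0
```

Run:
```python
from h import *
togo([.53,.21,.19],down(-.196))
o=sensors.get_obs(); f=cams.grab_frame('wrist'); save(f,'w3.png')
for r in cams.outline_of(f,'blank')[:1]:
    m=r['pixels'].astype(np.uint8); print(r['p'],r['rect'])
    c=max(cv2.findContours(m,0,2)[0],key=len); P=Ro.from_quat(o['tcp_rot']).inv().apply(ray(f,c[:,0,:],o['position'][2]-.0087,o)-o['position']); q=cv2.minAreaRect((P[:,:2]*1000).astype(np.float32)); print(np.round(q[0],1),np.round(q[1],1),q[2],P.max(0))
```

```text
t 4.6 pos [ 0.5449 -0.3681  0.1805] shift cm [  5.61 -57.56  -1.09] rot [ 0.002 -0.004  0.319] F [-0.3 -0.  -1.6] gap 0.512
0.87 [218.5, 83.3, 339.5, 352.3]
[23.4  0.5] [ 44.8 121.3] 89.83940124511719 [0.08403928 0.02306017 0.00902489]
```

Call:
arm_command:
  series: "0.5 -4 -0.3 0 0 0;0.5 -5.5 -0.3 0 0 0;0.5 -5.5 -0.4 0 0 0;0.5 -5.5 0 0 0 0;0.5 -5.5 0 0 0 0"

```text
time: 5.32
position: [0.5354, -0.1044, 0.1862]
tcp_rot: [0.998, 0.061, -0.002, -0.0]
contact_force: [0.6, 0.5, -0.7]
finger_gap: 0.513
grip_force: 62.0
```

Call:
arm_command:
  series: "0.5 -5.5 0 0 0 0;0.5 -5.5 0 0 0 0;0.5 -5.5 0 0 0 0;0.5 -5.5 0 0 0 0;0.5 -4 0 0 0 0"

```text
time: 5.95
position: [0.5282, 0.1567, 0.1862]
tcp_rot: [0.998, 0.062, -0.002, 0.0]
contact_force: [0.3, -1.3, -1.6]
finger_gap: 0.511
grip_force: 62.0
```

Call:
arm_command:
  series: "0 -2 0 0 0 0.11;0 -1 0 0 0 0.11;0 0 0 0 0 0.1;0 0 0 0 0 0"

```text
time: 6.45
position: [0.5261, 0.1845, 0.1864]
tcp_rot: [0.995, -0.098, -0.001, 0.001]
contact_force: [-0.6, 0.5, -2.4]
finger_gap: 0.513
grip_force: 62.0
```

Run:
```python
from h import *
togo([.53,.21,.19],down(-.196))
o=sensors.get_obs(); f=cams.grab_frame('wrist'); save(f,'w4.png')
for k in ['lip','blank']:
  for r in cams.outline_of(f,k)[:1]:
    print(k,r['p'],r['rect'])
```

```text
t 6.45 pos [0.5261 0.1845 0.1864] shift cm [-0.11 -2.58 -0.37] rot [ 0.002  0.003 -0.   ] F [-0.6  0.5 -2.4] gap 0.513
lip 0.97 [148.1, 31.4, 282.2, 288.1]
blank 0.79 [222.4, 83.4, 340.4, 352.6]
```

View pics/w4.png

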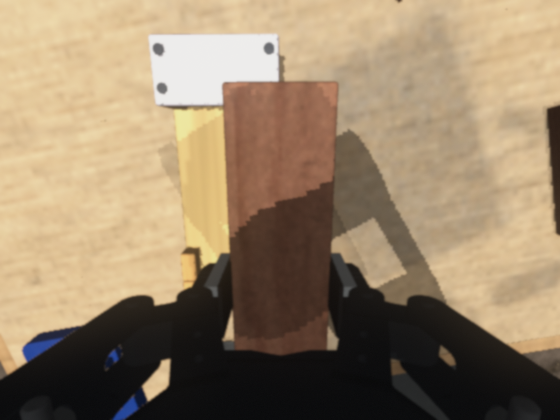

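Run:
```python
from h import *
o=sensors.get_obs(); f=cams.grab_frame('wrist')
P=ray(f,[(150,35.5),(279,34.5),(156,106)],.06,o); print(P.round(4), np.linalg.norm(P[0]-P[1]),np.linalg.norm(P[0]-P[2]))
d=P[1]-P[0]; yaw=np.arctan2(d[0],-d[1])*1; 
# -y_bed dir = (sin yaw,-cos yaw)
yaw=np.arctan2(d[0],-d[1]); print('yaw',yaw)
e=np.array([np.cos(yaw),np.sin(yaw)]); m=(P[0]+P[1])[:2]/2; print('bed',m-.112*e, 'from near', P[2][:2]-.064*e-.0465*np.array([-e[1],e[0]]))
```

```text
[[0.6743 0.2485 0.06  ]
 [0.6572 0.1585 0.06  ]
 [0.6281 0.2583 0.06  ]] 0.09158850612525397 0.047281631469978005
yaw -0.18753061277431868
bed [0.55574997 0.22437194] from near [0.556529   0.22456291]
```

```bash
cat >> h.py <<'E'
BED=np.array([.5561,.2245,.02]); YAW=-.191
def wp(th,xe,ze,y=0):
    u=xe-.0842*np.cos(th)+.0287*np.sin(th); h=ze+.0842*np.sin(th)+.0287*np.cos(th)
    c,s=np.cos(YAW),np.sin(YAW)
    return BED+[c*u-s*y,s*u+c*y,h], down(YAW,th)
E
python3 - <<'E'
from h import *
for a in [(.24,.05,.06),(.24,.05,.004),(.24,.087,.003),(0,.087,.001)]: togo(*wp(*a))
E
```

```text
t 6.65 pos [0.5268 0.1844 0.1876] shift cm [-0.4  -4.5   5.97] rot [ 0.    -0.239 -0.005] F [ 0.1  1.2 -1.2] gap 0.513
t 6.65 pos [0.5268 0.1844 0.1876] shift cm [-0.4  -4.5  11.57] rot [ 0.    -0.239 -0.005] F [ 0.1  1.2 -1.2] gap 0.513
t 6.65 pos [0.5268 0.1844 0.1876] shift cm [ 3.3  -4.52 11.66] rot [ 0.    -0.239 -0.005] F [ 0.1  1.2 -1.2] gap 0.513
t 6.65 pos [0.5268 0.1844 0.1876] shift cm [ 2.38 -4.52 13.78] rot [ 0.001  0.001 -0.005] F [ 0.1  1.2 -1.2] gap 0.513
```

Call:
arm_command:
  series: "-0.4 -2.5 2 0 0 -0.005;0 -2 3 0 0 0;0 0 1 0 -0.12 0;0 0 0 0 -0.12 0;0 0 0 0 0 0"

```text
time: 7.28
position: [0.5333, 0.2291, 0.1274]
tcp_rot: [0.988, -0.096, -0.119, -0.012]
contact_force: [-0.2, -0.1, -1.7]
finger_gap: 0.512
grip_force: 62.0
```

Run:
```python
from h import *
for a in [(.24,.05,.06),(.24,.05,.004)]: togo(*wp(*a))
f=cams.grab_frame('side'); cv2.imwrite('pics/s1.png',cv2.resize(f['pixels'][200:360,120:300,::-1],None,fx=3.5,fy=3.5))
```

```text
t 7.28 pos [0.5333 0.2291 0.1274] shift cm [-0.18  0.02 -0.01] rot [-0.    -0.    -0.002] F [-0.2 -0.1 -1.7] gap 0.512
t 7.28 pos [0.5333 0.2291 0.1274] shift cm [1.15 0.02 5.43] rot [-0.    -0.    -0.002] F [-0.2 -0.1 -1.7] gap 0.512
```

View pics/s1.png

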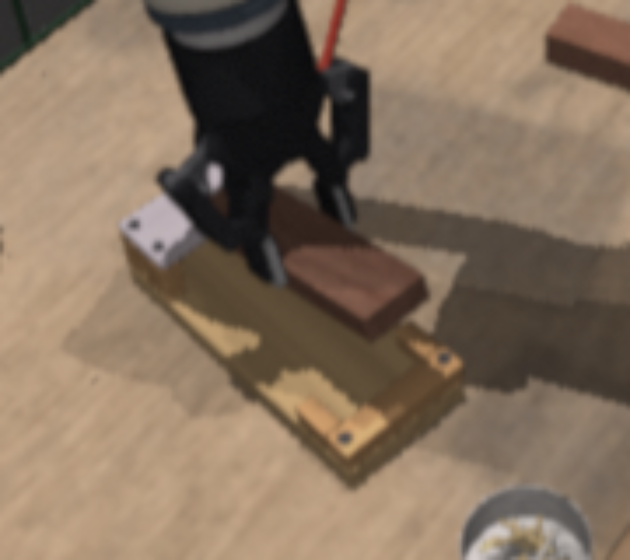

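Call:
arm_command:
  series: "0.1 0 2 0 0 0;0.35 0 1.6 0 0 0;0.35 0 1.2 0 0 0;0.2 0 0.6 0 0 0;0 0 0 0 0 0"

```text
time: 7.95
position: [0.5289, 0.2302, 0.0731]
tcp_rot: [0.988, -0.095, -0.119, -0.011]
contact_force: [-0.2, 0.1, -1.1]
finger_gap: 0.507
grip_force: 62.0
```

Run:
```python
from h import *
for a in [(.24,.05,.004),(.24,.087,.004)]: togo(*wp(*a))
o=sensors.get_obs(); f=cams.grab_frame('wrist'); save(f,'w5.png')
P=0
```

```text
t 7.95 pos [0.5289 0.2302 0.0731] shift cm [0.31 0.04 0.05] rot [-0.     0.    -0.001] F [-0.2  0.1 -1.1] gap 0.507
t 7.95 pos [0.5289 0.2302 0.0731] shift cm [ 3.9   0.03 -0.83] rot [-0.     0.    -0.001] F [-0.2  0.1 -1.1] gap 0.507
```

View pics/w5.png

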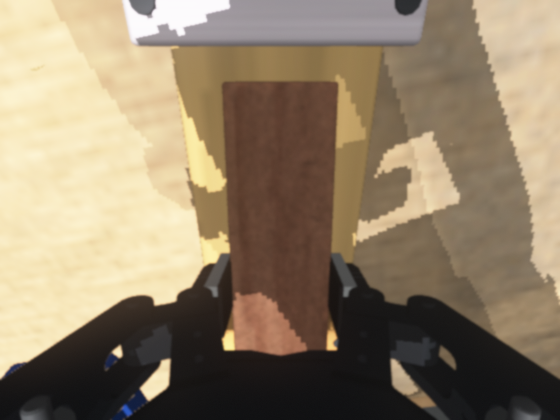

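Call:
arm_command:
  series: "1 0 -0.25 0 0 0;1 0 -0.2 0 0 0;1 0 -0.2 0 0 0;0.5 0 -0.1 0 0 0;0 0 0 0 0 0"

```text
time: 8.62
position: [0.5644, 0.2232, 0.0723]
tcp_rot: [0.988, -0.095, -0.119, -0.012]
contact_force: [0.5, 0.6, -1.3]
finger_gap: 0.511
grip_force: 62.0
```

Run:
```python
from h import *
for a in [(.24,.087,.004),(.12,.087,.003),(0,.087,.001)]: togo(*wp(*a))
```

```text
t 8.62 pos [0.5644 0.2232 0.0723] shift cm [ 0.36  0.03 -0.05] rot [-0.     0.    -0.002] F [ 0.5  0.6 -1.3] gap 0.511
t 8.62 pos [0.5644 0.2232 0.0723] shift cm [0.11 0.03 1.08] rot [-0.     0.12  -0.002] F [ 0.5  0.6 -1.3] gap 0.511
t 8.62 pos [0.5644 0.2232 0.0723] shift cm [-0.    0.03  2.33] rot [-0.     0.24  -0.002] F [ 0.5  0.6 -1.3] gap 0.511
```

Call:
arm_command:
  series: "0.1 0 0.3 0 0.03 0;0 0 0.27 0 0.03 0;0 0 0.27 0 0.03 0;0 0 0.25 0 0.03 0;0 0 0 0 0 0"

```text
time: 9.25
position: [0.562, 0.2237, 0.0614]
tcp_rot: [0.994, -0.096, -0.06, -0.006]
contact_force: [0.4, 0.3, -1.2]
finger_gap: 0.508
grip_force: 62.0
```

Run:
```python
from h import *
for a in [(.12,.087,.003),(.0,.085,.001),(0,.087,.001)]: togo(*wp(*a))
```

```text
t 9.25 pos [0.562  0.2237 0.0614] shift cm [ 0.09  0.03 -0.03] rot [ 0.     0.001 -0.001] F [ 0.4  0.3 -1.2] gap 0.508
t 9.25 pos [0.562  0.2237 0.0614] shift cm [-0.37  0.03  1.23] rot [ 0.     0.121 -0.001] F [ 0.4  0.3 -1.2] gap 0.508
t 9.25 pos [0.562  0.2237 0.0614] shift cm [-0.17  0.03  1.2 ] rot [ 0.     0.121 -0.001] F [ 0.4  0.3 -1.2] gap 0.508
```

Call:
arm_command:
  series: "-0.07 0 0.3 0 0.03 0;-0.07 0 0.3 0 0.03 0;-0.07 0 0.3 0 0.03 0;-0.06 0 0.2 0 0.03 0;0 0 0 0 0 0"

```text
time: 9.88
position: [0.5588, 0.2243, 0.0507]
tcp_rot: [0.995, -0.096, -0.001, 0.0]
contact_force: [-0.3, 0.4, -1.4]
finger_gap: 0.511
grip_force: 62.0
```

Run:
```python
from h import *
togo(*wp(0,.087,.00))
f=cams.grab_frame('side'); cv2.imwrite('pics/s2.png',cv2.resize(f['pixels'][200:360,120:300,::-1],None,fx=3.5,fy=3.5))
```

```text
t 9.88 pos [0.5588 0.2243 0.0507] shift cm [0.01 0.03 0.2 ] rot [ 0.     0.001 -0.001] F [-0.3  0.4 -1.4] gap 0.511
```

View pics/s2.png

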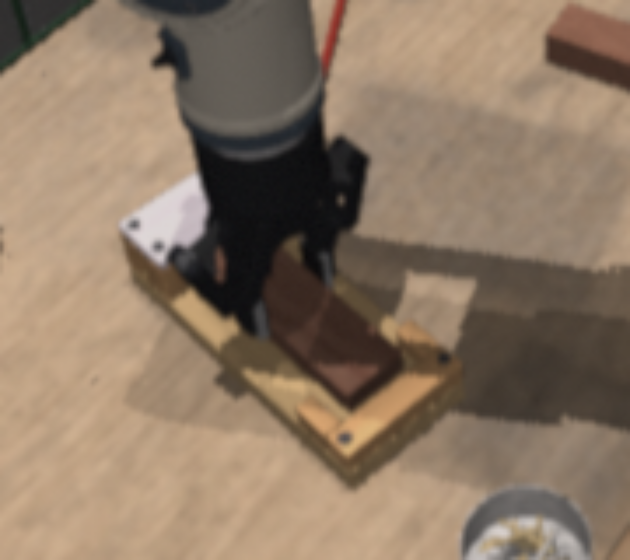

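Call:
arm_command:
  series: "0 0 0.15 0 0 0;0 0 0.05 0 0 0;0 0 0 0 0 0"

```text
time: 10.3
position: [0.5595, 0.2242, 0.0487]
tcp_rot: [0.995, -0.096, -0.0, -0.0]
contact_force: [0.1, -0.5, -1.5]
finger_gap: 0.512
grip_force: 62.1
```

Call:
arm_command:
  series: "0 0 0 0 0 0;0 0 0 0 0 0;0 0 0 0 0 0;0 0 0 0 0 0"
  gripper: 0.65

```text
time: 10.8
position: [0.5594, 0.2243, 0.0487]
tcp_rot: [0.995, -0.096, -0.0, -0.0]
contact_force: [-0.8, 0.2, -2.0]
finger_gap: 0.51
grip_force: 62.0
```

Call:
arm_command:
  series: "0 0 0 0 0 0;0 0 0 0 0 0;0 0 0 0 0 0;0 0 0 0 0 0;0 0 0 0 0 0"
  gripper: 0.1

```text
time: 11.42
position: [0.5594, 0.2243, 0.0488]
tcp_rot: [0.995, -0.096, 0.0, -0.0]
contact_force: [0.7, -0.4, 0.1]
finger_gap: 0.897
grip_force: 0.0
```

Call:
arm_command:
  series: "0 0 -1 0 0 0;0 0 -2 0 0 0;0 0 -5 0 0 0;0 0 -5 0 0 0;0 0 -3 0 0 0"

```text
time: 12.05
position: [0.5604, 0.2247, 0.2133]
tcp_rot: [0.995, -0.096, 0.002, -0.001]
contact_force: [-0.1, 0.3, -1.2]
finger_gap: 0.905
grip_force: 0.0
```

Run:
```python
from h import *
o=sensors.get_obs(); print(o['position'],o['finger_gap']); f=cams.grab_frame('wrist'); save(f,'w6.png')
for r in cams.outline_of(f,'blank')[:1]:
    m=r['pixels'].astype(np.uint8); print(r['p'],r['rect'])
    c=max(cv2.findContours(m,0,2)[0],key=len); P=Ro.from_euler('z',YAW).inv().apply(ray(f,c[:,0,:],.04,o)-BED); q=cv2.minAreaRect((P[:,:2]*1000).astype(np.float32)); print(np.round(q[0],1),np.round(q[1],1),q[2],P.min(0),P.max(0))
```

```text
[0.5603682  0.22466494 0.21329484] 0.905025068151787
```

View pics/w6.png

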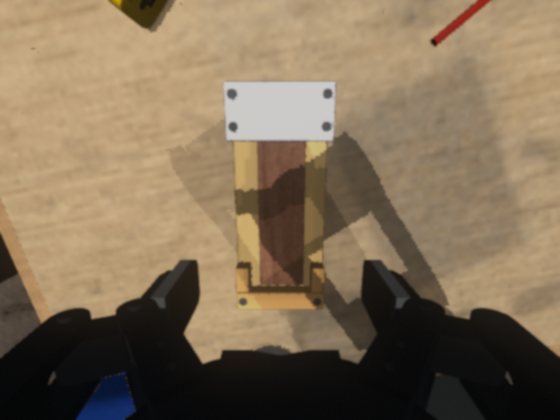

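Run:
```python
from h import *
print(order.sign_off())
```

```text
the job is handed in; nothing more can be done
None
```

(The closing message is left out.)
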